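# Take the flushed glue-spray wands off the rinse bar and pack them in the tool tote

### The arm

A 6-joint arm with a two-finger parallel gripper is mounted at the origin on the work surface. World frame = base frame: x ahead of the robot, y to its left, z up, the work surface at z = 0. Lengths are in m, angles in rad, forces in N, time in s.
With the tool pointing down it reaches from about 0.35 to 1 m from the base axis. Payload 7.1 kg.
Tool frame: the origin (TCP) lies at the centre of the arm's flange, where the gripper is bolted on; the fingertips stand 173 mm ahead of it and the grasp point (between the pads) lies 155 mm ahead of it (tip_reach is the distance from the TCP to the fingertips, in m); x points along the fingers, z is the direction in which the jaws open and shut, and the axes are right-handed (so a half turn about x gives the same grasp; the last joint's range is limited). The gripper opens to 85 mm and grips with 20 to 120 N. Pads are 22 mm wide; open, the fingers measure 114 mm over their backs; the gripper's body (76 mm by 85 mm) begins 54 mm behind the grasp point. The pads swing forward as they close: fully open they stand 13 mm farther back than shut.
Start: joints at [-1.256, 0.423, 1.63, -0, 1.089, -0.019], TCP at [0.205, -0.59, 0.405] pointing down, gripper open.
Joint ranges: [-3, 3], [-0.9, 2.11], [0.09, 2.58], [-1.31, 4.45], [0.11, 2.69], [-2.54, 2.54]. Speed limits (rad/s): [2.39, 2.39, 3.01, 3.14, 3.14, 3.14].

### API

Orientations are given as [roll, pitch, yaw] about the fixed x, y, z axes, in that order (R = Rz(yaw) Ry(pitch) Rx(roll)).
In Python, from cell import move_ptp, move_linear, set_joints, gripper_to, sleep, solve_ik, observe, get_image, camera_info, PlanningError, finish_job, tip_reach gives the robot as it stands. The module is installed in compiled form; this text tells all that it offers. Calls block until the motion is done:
- move_ptp(position, orientation): joint-space move of the TCP to a pose.
- move_linear(position, max_speed=0.15, orientation=None): straight line of the TCP; orientation=None keeps the orientation; max_speed is the mean speed in m/s.
- set_joints(angles): joint-space move.
- gripper_to(opening, effort=None): finger opening in m; effort is the grip in N (None keeps the last); returns when the fingers have stopped.
- sleep(seconds).
- solve_ik(position, orientation): joint angles nearest the present ones, or None.
- observe(): the state.
- get_image(name): name is "scene" or "top"; returns (picture, depth): 480x640x3 uint8, red, green, blue; 480x640 float32, m along the optical axis (not along the pixel's ray), 0 where there is no reading.
- camera_info(name): a dict with "fovy" (degrees; the focal length in pixels is half the picture's height over the tangent of half this angle, whatever the lens; pixels are square), "cx", "cy" (the principal point, pixels), "dist" ([k1, k2, p1, p2, k3] as OpenCV has them; the pictures are not rectified), "pose" (4x4, takes a point from camera to world coordinates). Camera axes: x right, y up, looking along -z (the intrinsics and any distortion apply to the point x, -y, -z); pixel columns grow to the right and rows downward; lengths in m; the calibration is good to about 2 mm. A picture is of the moment at which its call begins. camera_info takes no time and is no camera call.
A pose or a line that the arm cannot do raises PlanningError and nothing moves.
- finish_job(): hands the job in, once; it reports no verdict.
The state is a dict: "clock": time; "qpos": joint angles; "joint_velocities": joint speeds; "joint_torque": joint torques, N m; "tcp_pos": TCP position; "ee_rot": TCP orientation; "wrist_force": force on the tool from outside, world axes, zero at the start; "wrist_torque": the same for the moment, N m; "width": finger opening in m.
Only numpy, scipy, OpenCV 4.12 (cv2) and the standard library are available. Lean on these libraries where they do the work, as an engineer would, in place of code of your own. Each camera call takes 0.05 s, during which the arm holds its last target.

### The job

The glue-spray wands have been flushed on the rinse bar and are to go out with the heavy tool tote. Shut the bar's supply valve fully while all the wands are still locked in; then walk the tote up until its back stands square and flush against the bench stop, uncouple every wand by pulling its collar back and drawing the wand out, and lay them all down inside the tote's empty bay. Leave the other things on the bench where they are.

Things in the scene. Friction and masses are not known exactly. Their poses are not given: they have to be found in the camera images.
- bar: rinse bar, fixed to the bench: 50 x 50 mm aluminium header 310 mm long (y), axis 100 mm, top 125 mm high; quick couplers 1, 2, 3 stick out level from its front (-x) at y = -88, 0, +88 mm, 100 mm high. Origin on the bench under the header's middle, x away from the couplers, y towards the valve. A gauge stands on it at y = -135 mm, to 176 mm high
- valve (a joint): supply valve lever over the bar's left end, turning about the upright axis at bar x = 0, y = 190 mm: 0 = open, pointing to bar -x, along its pipe; 1.571 = shut, pointing to bar -y, over the header (counter-clockwise from above). Stays where left; takes about 3 N near its end. Rubber-covered from 35 to 93 mm from the axis, 18 mm wide, 143 to 157 mm above the bench
- valve_end (a point): point on the valve lever 80 mm from its turning axis, mid height of the rubber cover (150 mm above the bench)
- collar1 (a joint): sprung collar of coupler 1: 0 = forward (locked) to 0.014 m = fully back, to bar +x; 5.4 N at rest, 11.7 N fully back. From 10 mm on the jaws free the plug and the plug's sprung pin pushes the wand 12 mm out within half a second; it then hangs loose in the socket, to be drawn out. Let go, the collar springs forward, staying 5 to 7 mm back while the plug's nose is under the jaws
- mouth1 (a point): centre of the mouth of socket 1, in the coupler's front end face; axes as the bar's; the bore runs 40 mm to +x. Forward, the collar covers 1 to 33 mm to +x of here: round, 40 mm in diameter (grip it about 14 mm behind the mouth), ending at the header side in a rim 50 mm in diameter (25 to 33 mm), on which fingers can bear
- wand1: glue-spray wand, 0.16 kg, locked in coupler 1 if present. Origin on its axis, mid square aluminium body (60 long, 26 x 26 mm: grip it there); x to the steel plug (diameter 20, end 80 mm away; its thin sprung pin, out once free, ends 93 mm away), -x to the brass nozzle (tip diameter 16, end 66 mm away). Locked, the origin is 41 mm in front of the mouth, 39 mm of plug in the socket. Flat: axis 13 mm up
- collar2 (a joint): sprung collar of coupler 2, the same as coupler 1's: 0 = forward (locked), 0.014 m = fully back
- mouth2 (a point): centre of the mouth of socket 2, the same as socket 1
- wand2: glue-spray wand like wand 1, locked in coupler 2 at the start; absent in some runs
- collar3 (a joint): sprung collar of coupler 3, the same as coupler 1's: 0 = forward (locked), 0.014 m = fully back
- mouth3 (a point): centre of the mouth of socket 3, the same as socket 1
- wand3: glue-spray wand like wand 1, locked in coupler 3 at the start; absent in some runs
- tote: open blue steel tool tote, 194 (x) x 262 (y) x 55 mm high, walls 4 mm, 3.4 to 4.6 kg, too heavy to lift: sliding it straight takes 17 to 31 N, swinging one corner ahead about half. Origin under its centre; x to its back (the stop side), y to its left. A wall at y = -55 mm parts the empty bay (left) from a narrow one full of tools (right). Front wall flat: push it 15 to 45 mm up
- bay (a point): centre of the empty bay's floor, 4 mm above the bench; the bay is 186 mm long in tote x and 180 mm wide in tote y, its walls rise 51 mm above its floor
- tote_back_left (a point): the tote's back left corner, 30 mm above the bench
- tote_back_right (a point): the tote's back right corner, 30 mm above the bench
- stop: bench stop, a steel angle 360 mm long (y) and 45 mm high fixed to the bench behind the tote. Origin on the bench at the middle of its flat working face, which looks to its -x; x points through the face away from the robot, y along it
- glue_tin: bystander: glue tin, diameter 84, 110 mm high, origin under its centre
- tape_roll: bystander: roll of tape lying flat, diameter 90, 48 mm high, origin under its centre
- mallet: bystander: rubber mallet lying on the bench, about 240 mm long and 52 mm high, head to its +x
- staple_box: bystander: carton 90 x 130 x 50 mm high
- pad_block: bystander: wooden pressing block 70 x 120 mm, 58 mm high with its handle
- primer: bystander: white plastic bottle, diameter 64, 150 mm high
- pattern_weight: bystander: iron pattern weight 80 x 60 x 40 mm high
There are look-alikes about, which are no part of the job. Leave any red look-alike of the wand1 alone. What is shaped like the wand3 but green is not meant.

How it is judged:
On the way:
1. the supply valve is shut while all the wands are still locked in their couplers (value of joint valve above 1.4 rad and x of wand1 in the frame of mouth1 above -0.046 m and x of wand2 in the frame of mouth2 above -0.046 m and x of wand3 in the frame of mouth3 above -0.046 m), for 0.2 s.
At the end, for the whole second after the job is handed in: valve lever within 10 degrees of straight across; both back corners of the tote within 9 mm of the stop face, its middle within 100 mm of the stop's; every wand at rest lying in the empty bay (within 13 degrees of level, its middle less than 45 mm above the floor); collars forward (value of joint valve above 1.4 rad and x of each of tote_back_left, tote_back_right in the frame of stop above -0.009 m and y of tote in the frame of stop between -0.1 and 0.1 m and angle between tote's own z axis and vertical below 0.05 rad and linear speed of tote below 0.02 m/s and x of wand1 in the frame of bay between -0.06 and 0.06 m and y of wand1 in the frame of bay between -0.082 and 0.082 m and z of wand1 in the frame of bay between -0.005 and 0.045 m and angle between wand1's own x axis and vertical between 1.35 and 1.79 rad and linear speed of each of wand1, wand2, wand3 below 0.03 m/s and x of wand2 in the frame of bay between -0.06 and 0.06 m and y of wand2 in the frame of bay between -0.082 and 0.082 m and z of wand2 in the frame of bay between -0.005 and 0.045 m and angle between wand2's own x axis and vertical between 1.35 and 1.79 rad and x of wand3 in the frame of bay between -0.06 and 0.06 m and y of wand3 in the frame of bay between -0.082 and 0.082 m and z of wand3 in the frame of bay between -0.005 and 0.045 m and angle between wand3's own x axis and vertical between 1.35 and 1.79 rad and value of joint each of collar1, collar2, collar3 below 0.004 m); the robot touches nothing.
It fails at once if another thing on the bench is pushed more than 50 mm away or knocked over (distance of any of glue_tin, tape_roll, mallet, staple_box, pad_block, primer, pattern_weight from where it was at the start of the episode above 0.05 m or angle between any of glue_tin, tape_roll, mallet, staple_box, pad_block, primer, pattern_weight's own z axis and vertical above 0.5 rad).
Of wand1, wand2, wand3 only 2 to 3 are there at a start; the rules pass over those that are not, and their reading is None.
At some moment in a run one of tote may be knocked a few centimetres aside while the robot is not near it.
Once in a run the grip may slacken for a moment while it holds something.
It also fails if it takes over 210 s, if anything falls off the work surface, if the arm or the gripper's body presses on something with over 40 N, if the wrist force passes 120 N, or if a joint passes its speed limit or range.

## Working session

There is one attempt and no reset: what is moved stays moved. The work goes in short steps, each a Python script; the robot and the scene stay as the last script left them, time stands still between calls to the robot, and variables do not carry over. Pictures are saved under pics/ and viewed, and the job is handed in when it is done.

```bash
ls; mkdir -p pics
python3 - <<'E'
from cell import *
import cv2, numpy as np
s=observe(); print(s)
for n in("scene","top"):
    p,d=get_image(n); cv2.imwrite(f"pics/{n}0.png",p[:,:,::-1]); np.save(f"pics/{n}0.npy",d)
    print(n,camera_info(n))
print(tip_reach)
E
```

```text
pics
{'clock': 0.0, 'qpos': array([-1.25603801e+00,  4.23822314e-01,  1.63071258e+00,  5.69023804e-06,
        1.08862417e+00, -1.90430147e-02]), 'joint_velocities': array([-0.00098107, -0.00107906,  0.0012099 ,  0.00194946,  0.00160662,
       -0.00057796]), 'joint_torque': array([ 2.08933081e-03, -5.57369721e+01, -2.81740487e+01,  1.61299863e-04,
        7.39295647e-03,  6.77465039e-06]), 'tcp_pos': array([ 0.20468156, -0.59022296,  0.40394819]), 'ee_rot': array([3.1193338 , 1.56922991, 1.88233616]), 'wrist_force': array([-0.59643077, -0.19930682,  0.10188833]), 'wrist_torque': array([ 0.00597055,  0.00442557, -0.00828183]), 'width': 0.08533302107655395}
scene {'fovy': 57.11031987262926, 'cx': 319.1257476665547, 'cy': 232.56682740214436, 'dist': array([-0.02574868,  0.        ,  0.        ,  0.        ,  0.        ]), 'pose': array([[-0.79802769, -0.37786397,  0.4694365 ,  1.02465502],
       [ 0.60261868, -0.4983335 ,  0.62330927,  0.65132112],
       [-0.00159018,  0.78030926,  0.62539182,  0.77551127],
       [ 0.        ,  0.        ,  0.        ,  1.        ]])}
top {'fovy': 57.087403576865796, 'cx': 323.47603113291245, 'cy': 241.82426666638594, 'dist': array([-0.06218746,  0.        ,  0.        ,  0.        ,  0.        ]), 'pose': array([[ 0.08712607,  0.97145246, -0.2206562 ,  0.29787676],
       [-0.99619605,  0.08531228, -0.01775532, -0.00738434],
       [ 0.00157623,  0.22136379,  0.97519003,  1.2336525 ],
       [ 0.        ,  0.        ,  0.        ,  1.        ]])}
0.1734
```

View pics/scene0.png

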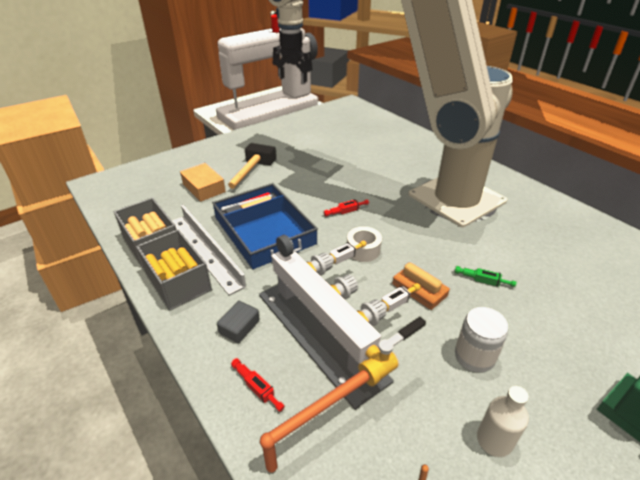

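View pics/top0.png

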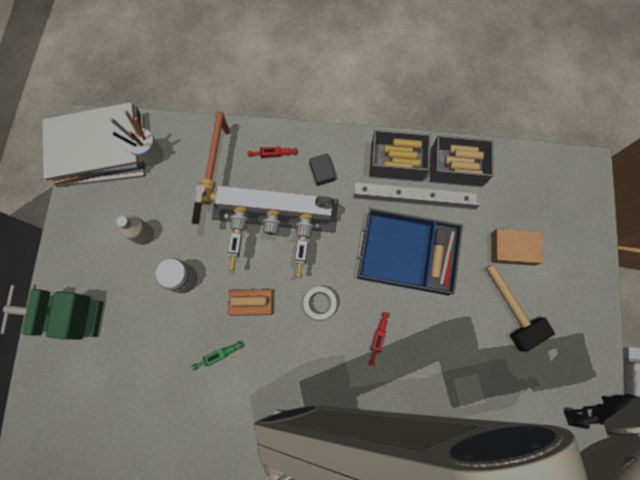

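The top view shows the bar with couplers 3 (234,215), 2 (271,220) and 1 (304,225). Wands sit in couplers 3 (235,245) and 1 (301,250), and coupler 2 is empty. The look-alikes are red at (272,152) and (379,338), and green at (217,355). The tote is at (410,250) and the stop at (416,195). Next I'll build a world-frame height map.

```bash
cat > h.py <<'E'
from cell import *
import cv2, numpy as np
def K(n):
    c=camera_info(n); f=240/np.tan(np.radians(c['fovy'])/2)
    return np.array([[f,0,c['cx']],[0,f,c['cy']],[0,0,1]]),np.array(c['dist']),np.array(c['pose'])
def rays(n,uv):
    k,d,P=K(n); q=cv2.undistortPoints(np.asarray(uv,float).reshape(-1,1,2),k,d).reshape(-1,2)
    return np.c_[q[:,0],-q[:,1],-np.ones(len(q))],P
def cloud(n,dep):
    v,u=np.mgrid[0:480,0:640]
    r,P=rays(n,np.c_[u.ravel(),v.ravel()]); p=r*dep.reshape(-1,1)
    w=p@P[:3,:3].T+P[:3,3]; w[dep.ravel()<=0]=np.nan
    return w.reshape(480,640,3)
def proj(n,X):
    k,d,P=K(n); X=np.atleast_2d(X); c=(X-P[:3,3])@P[:3,:3]; c=c*[1,-1,-1]
    return cv2.projectPoints(c.reshape(-1,1,3),np.zeros(3),np.zeros(3),k,d)[0].reshape(-1,2)
def tri(uvs):  # dict name->uv
    A=np.zeros((3,3));b=np.zeros(3);L=[]
    for n,uv in uvs.items():
        r,P=rays(n,[uv]); dd=P[:3,:3]@r[0]; dd/=np.linalg.norm(dd); M=np.eye(3)-np.outer(dd,dd); A+=M;b+=M@P[:3,3];L.append((M,P[:3,3]))
    x=np.linalg.solve(A,b); return x,[np.linalg.norm(M@(x-o)) for M,o in L]
def onplane(n,uv,z):
    r,P=rays(n,uv); dd=r@P[:3,:3].T; t=(z-P[2,3])/dd[:,2]; return P[:3,3]+dd*t[:,None]
def shot(tag):
    out={}
    for n in("scene","top"):
        p,d=get_image(n); cv2.imwrite(f"pics/{n}{tag}.png",p[:,:,::-1]); np.save(f"pics/{n}{tag}.npy",d); out[n]=(p,d)
    return out
def crop(n,tag,x0,y0,x1,y1,name,s=4):
    im=cv2.imread(f"pics/{n}{tag}.png")[y0:y1,x0:x1]; cv2.imwrite(f"pics/{name}.png",cv2.resize(im,None,fx=s,fy=s,interpolation=cv2.INTER_CUBIC))
E
python3 - <<'E'
from h import *
for n in("top","scene"):
    d=np.load(f"pics/{n}0.npy"); w=cloud(n,d)
    for nm,(lo,hi,a) in dict(header=(0.12,0.13,(0.4,1,-.1,.5)),rim=(.05,.06,(0.4,1,-.5,0.1)),stop=(.04,.05,(.5,1.1,-.5,0.1)),table=(-.01,.01,(.3,.8,-.3,.3))).items():
        m=(w[...,2]>lo)&(w[...,2]<hi)&(w[...,0]>a[0])&(w[...,0]<a[1])&(w[...,1]>a[2])&(w[...,1]<a[3])
        m=m.astype(np.uint8); nn,lab,st,ce=cv2.connectedComponentsWithStats(m)
        for i in np.argsort(-st[1:,4])[:2]+1:
            p=w[lab==i]; r=cv2.minAreaRect(p[:,:2].astype(np.float32)); print(n,nm,st[i,4],p.mean(0).round(4),p.std(0).round(4),np.round(cv2.boxPoints(r),4).tolist())
crop("top",0,180,170,360,305,"ctop",4)
crop("scene",0,250,220,450,370,"cscene",4)
crop("top",0,340,170,500,300,"ctote",5)
E
```

```text
top header 1884 [0.6495 0.1658 0.1253] [0.0148 0.0825 0.002 ] [[0.6216999888420105, 0.000699999975040555], [0.6730999946594238, -0.00039999998989515007], [0.6797999739646912, 0.31040000915527344], [0.6284000277519226, 0.31150001287460327]]
top header 67 [0.5872 0.0675 0.1226] [0.0087 0.0079 0.0022] [[0.5692999958992004, 0.05270000174641609], [0.6003000140190125, 0.05139999836683273], [0.6015999913215637, 0.08370000123977661], [0.5705000162124634, 0.08500000089406967]]
top rim 863 [ 0.5617 -0.237   0.0557] [0.0778 0.0955 0.0022] [[0.4521999955177307, -0.3481000065803528], [0.649399995803833, -0.3677999973297119], [0.6757000088691711, -0.1039000004529953], [0.47850000858306885, -0.08429999649524689]]
top rim 272 [ 0.6042 -0.4819  0.0522] [0.0262 0.0104 0.0015] [[0.5587999820709229, -0.4999000132083893], [0.6488000154495239, -0.5], [0.6488000154495239, -0.4625999927520752], [0.5587999820709229, -0.46239998936653137]]
top stop 263 [ 0.7189 -0.1815  0.0449] [0.003  0.0705 0.0023] [[0.7113999724388123, -0.3052999973297119], [0.7239000201225281, -0.30550000071525574], [0.7275000214576721, -
[... 1974 characters left out ...]
p 343 [ 0.7166 -0.2177  0.0452] [0.0026 0.1038 0.002 ] [[0.7103999853134155, -0.4178999960422516], [0.720300018787384, -0.4178999960422516], [0.72079998254776, -0.05620000138878822], [0.7110000252723694, -0.05620000138878822]]
scene table 8287 [0.7329 0.057  0.002 ] [0.0404 0.1617 0.0031] [[0.5972999930381775, -0.2953000068664551], [0.7839999794960022, -0.3091999888420105], [0.8281999826431274, 0.2806999981403351], [0.6414999961853027, 0.2946000099182129]]
scene table 7924 [0.4173 0.0668 0.0011] [0.071  0.1681 0.0017] [[0.29989999532699585, -0.29989999532699585], [0.5636000037193298, -0.30000001192092896], [0.5637000203132629, 0.29989999532699585], [0.30000001192092896, 0.30000001192092896]]
```

View pics/ctop.png

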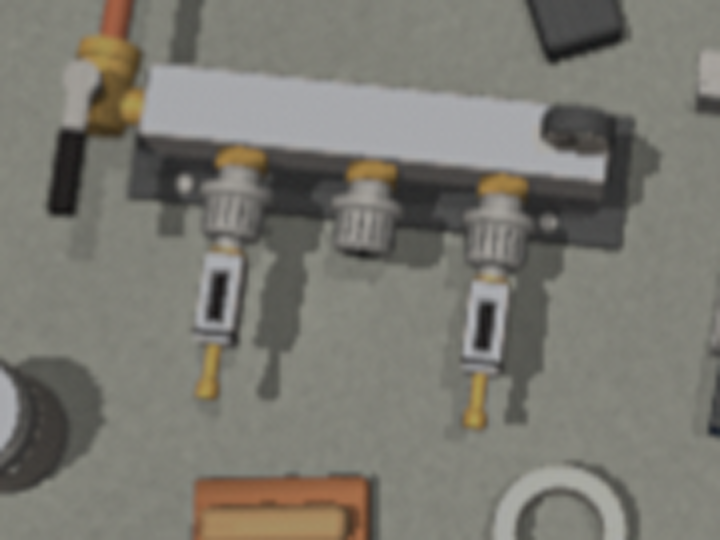

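View pics/cscene.png

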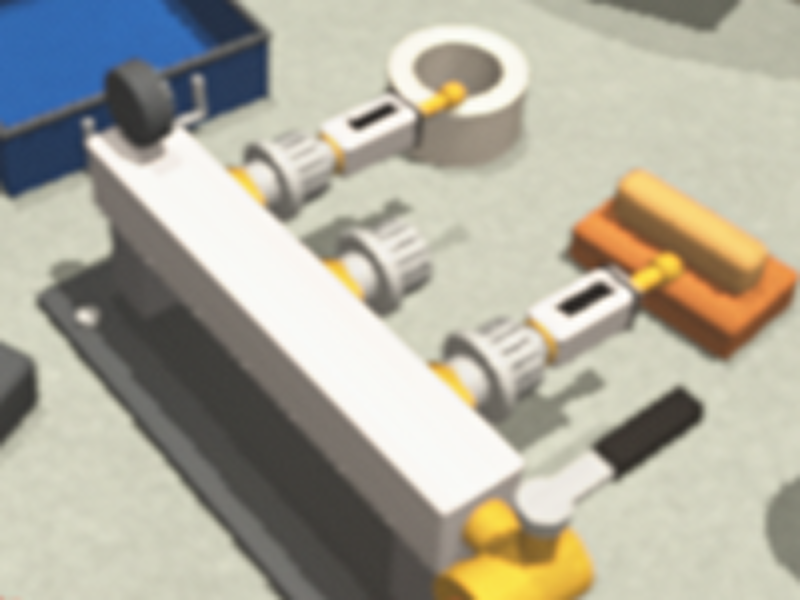

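View pics/ctote.png

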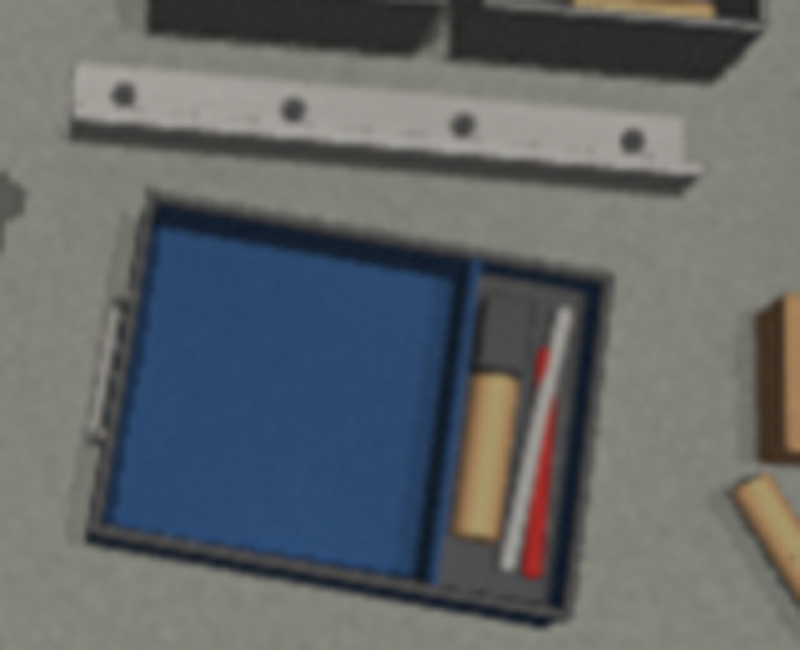

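Run:
```python
from h import *
from scipy.optimize import least_squares
f=lambda c,o:((np.array(c)+.5)/4-.5+o)
T=lambda *c:("top",f(c,(180,170))); S=lambda *c:("scene",f(c,(250,220)))
# bar-frame pts and clicks
C=[((.025,.155,.125),T(152,66)),((-.025,.155,.125),T(140,134)),((-.025,-.155,.125),T(604,182)),
((.025,-.155,.125),S(90,145)),((-.025,.155,.125),S(525,465)),((.025,.155,.125),S(440,510)),
((-.093,.19,.15),T(62,213)),((-.093,.19,.15),S(692,400))]
def W(p,X): c,s=np.cos(p[2]),np.sin(p[2]); X=np.array(X); return np.array([p[0]+c*X[0]-s*X[1],p[1]+s*X[0]+c*X[1],X[2]+p[3]])
res=lambda p:np.concatenate([proj(n,W(p,X))[0]-uv for X,(n,uv) in C])
r=least_squares(res,[.65,.156,-.022,0],loss='soft_l1'); print(r.x.round(4)); print(res(r.x).reshape(-1,2).round(1).tolist())
# wand tips triangulated
for nm,a,b in(("w3tip",T(205,393),S(668,262)),("w1tip",T(474,424),S(452,95)),("leverend",T(62,213),S(692,400))):
    print(nm,tri(dict([a,b])))
p=r.x
for m in(-.088,0,.088): print(W(p,(-.082,m,.1)))
# overlay tote/stop: triangulate rim corners
g=lambda c:(np.array(c)+.5)/5-.5+np.array((340,170))
for nm,c in dict(BL=(150,195),BR=(610,277),FL=(90,535),FR=(560,618)).items(): print(nm,onplane("top",[g(c)],.055)[0].round(4))
for nm,c in dict(SL=(73,122),SR=(688,168)).items(): print(nm,onplane("top",[g(c)],.045)[0].round(4))
crop("scene",0,165,175,325,300,"cstote",5)
```

```text
[ 0.6487  0.1539 -0.019  -0.0009]
[[-0.4, -0.3], [-0.4, 0.5], [0.4, 0.5], [-2.4, -1.2], [-0.4, -1.1], [-0.1, 0.9], [-1.0, 1.7], [-0.1, 1.2]]
w3tip (array([0.46286878, 0.24781938, 0.102726  ]), [np.float64(0.0010112648029893512), np.float64(0.0010112648029894304)])
w1tip (array([0.45899103, 0.07141914, 0.09835225]), [np.float64(0.0006133632696890038), np.float64(0.0006133632696890131)])
leverend (array([0.56169224, 0.34425816, 0.15321517]), [np.float64(0.0022537021798294515), np.float64(0.0022537021798293825)])
[0.56502943 0.06743492 0.09912675]
[0.56670092 0.15541904 0.09912675]
[0.5683724  0.24340317 0.09912675]
BL [ 0.6705 -0.1059  0.055 ]
BR [ 0.646  -0.3646  0.055 ]
FL [ 0.4769 -0.0859  0.055 ]
FR [ 0.4537 -0.3411  0.055 ]
SL [ 0.713  -0.0604  0.045 ]
SR [ 0.7173 -0.4114  0.045 ]
```

View pics/cstote.png

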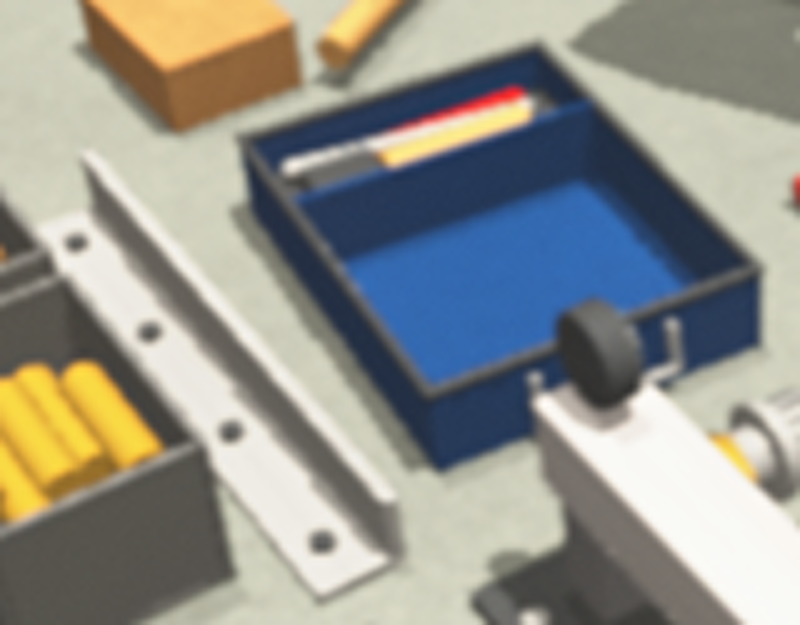

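```bash
cat >> h.py <<'E'
from scipy.spatial.transform import Rotation as Ro
import warnings; warnings.filterwarnings("ignore")
GP=0.155
BAR=np.array([.6487,.1539,-.019])
def bw(x,y,z): c,s=np.cos(BAR[2]),np.sin(BAR[2]); return np.array([BAR[0]+c*x-s*y,BAR[1]+s*x+c*y,z])
def ori(yaw,tilt=0,flip=0):
    """jaws along (−sin yaw,cos yaw); fingers down, tilted so they lean toward +x(yaw) by tilt"""
    c,s=np.cos(yaw),np.sin(yaw); f=np.array([c,s,0]); x=np.sin(tilt)*f-np.cos(tilt)*np.array([0,0,1])
    z=np.array([-s,c,0])*(-1 if flip else 1); y=np.cross(z,x)
    return Ro.from_matrix(np.c_[x,y,z]).as_euler('xyz'),x
def grasp_pose(p,yaw,tilt=0,flip=0,reach=GP):
    e,x=ori(yaw,tilt,flip); return np.asarray(p)-reach*x,e
def bestflip(p,yaw,tilt=0):
    q0=observe()['qpos'];b=None
    for fl in(0,1):
        P,e=grasp_pose(p,yaw,tilt,fl); q=solve_ik(P,e)
        if q is not None:
            d=np.abs(q-q0).max(); print('flip',fl,np.round(q,2))
            if b is None or d<b[0]: b=(d,fl)
    return b[1]
def st(): s=observe(); return f"t={s['clock']:.1f} tcp={s['tcp_pos'].round(4)} F={s['wrist_force'].round(1)} T={s['wrist_torque'].round(2)} w={s['width']:.4f}"
E
python3 - <<'E'
from h import *
for p in([.58,.38,.3],[.58,.1,.1],[.46,-.23,.05],[.65,.27,.15]): print(p,bestflip(p,0))
print(bestflip([.58,.1,.1],0,.3))
E
```

```text
flip 0 [ 0.56  0.48  1.42 -0.    1.24 -1.01]
flip 1 [ 0.56  0.48  1.42 -0.    1.24  2.13]
[0.58, 0.38, 0.3] 0
flip 0 [ 0.15  0.58  1.8  -0.    0.77 -1.42]
flip 1 [ 0.15  0.58  1.8  -0.    0.77  1.72]
[0.58, 0.1, 0.1] 0
flip 0 [-0.49  0.59  1.97  0.    0.58 -2.06]
flip 1 [-0.49  0.59  1.97  0.    0.58  1.08]
[0.46, -0.23, 0.05] 1
flip 0 [ 0.38  0.65  1.5  -0.    0.99 -1.19]
flip 1 [ 0.38  0.65  1.5  -0.    0.99  1.95]
[0.65, 0.27, 0.15] 0
flip 0 [ 0.18  0.51  1.98 -0.15  0.36 -1.26]
flip 1 [ 0.18  0.51  1.98 -0.15  0.36  1.88]
0
```

Run:
```python
from h import *
ax=bw(0,.19,0); e,_=ori(BAR[2]); Z=.139+tip_reach
def pt(v,off,r=.075,z=Z):
    th=np.pi+v+BAR[2]; u=np.array([np.cos(th),np.sin(th)]); t=np.array([-u[1],u[0]])
    return np.r_[ax[:2]+r*u-off*t,z]
gripper_to(0.0,40)
move_ptp(pt(0,.045,z=Z+.12),e); print(st())
move_linear(pt(0,.045),.15); print(st())
for v in np.arange(0,1.5,.15): move_linear(pt(v,.024),.08); print(round(v,2),st())
for off in(.024,.022,.020,.018):
    move_linear(pt(1.571,off),.05); print(off,st())
    if np.abs(observe()['wrist_force'][:2]).max()>7: break
shot(1); crop("top",1,180,150,360,285,"v1",4); crop("scene",1,250,220,450,370,"v1s",4)
```

```text
t=4.5 tcp=[0.5786 0.3896 0.4324] F=[-0.5 -0.1  0.6] T=[-0.01 -0.02 -0.02] w=0.0003
t=5.5 tcp=[0.5786 0.3905 0.3134] F=[-0.5 -0.1 -0.1] T=[-0.05  0.02  0.03] w=-0.0002
0.0 t=5.9 tcp=[0.578  0.3685 0.313 ] F=[ 0.8 -0.1 -0.7] T=[ 0.02  0.01 -0.01] w=-0.0002
0.15 t=6.2 tcp=[0.5747 0.3576 0.3125] F=[0.5 0.2 0.2] T=[ 0.05  0.02 -0.06] w=-0.0002
0.3 t=6.5 tcp=[0.5735 0.3459 0.3123] F=[0.4 0.3 0.2] T=[ 0.01 -0.05  0.03] w=0.0002
0.45 t=6.8 tcp=[0.5741 0.334  0.3123] F=[0.1 0.7 0. ] T=[0.01 0.03 0.  ] w=0.0000
0.6 t=7.1 tcp=[0.5764 0.3224 0.3123] F=[ 0.1  0.1 -0.4] T=[-0.03  0.   -0.01] w=0.0000
0.75 t=7.4 tcp=[0.5805 0.3113 0.3123] F=[-0.1  0.1 -0.2] T=[0.01 0.03 0.01] w=0.0000
0.9 t=7.7 tcp=[0.5862 0.301  0.3123] F=[-0.1  0.2 -0.5] T=[-0.02  0.07 -0.01] w=0.0003
1.05 t=8.0 tcp=[0.5933 0.2916 0.3123] F=[-0.5 -0.5 -0.6] T=[0.03 0.   0.03] w=-0.0001
1.2 t=8.3 tcp=[0.6018 0.2833 0.3123] F=[ 0.6 -0.9 -0.2] T=[-0.01  0.01 -0.07] w=-0.0002
1.35 t=8.6 tcp=[0.6114 0.2764 0.3123] F=[ 0.4 -0.6  0.5] T=[-0.07  0.04 -0.04] w=-0.0000
0.024 t=9.1 tcp=[0.6273 0.269  0.3124] F=[-0.   0.6 -1. ] T=[-0.01  0.01 -0.01] w=0.0003
0.022 t=9.3 tcp=[0.6289 0.2691 0.3124] F=[-0.3 -1.3 -0.1] T=[-0.04  0.19  0.01] w=-0.0000
0.02 t=9.6 tcp=[0.6308 0.2691 0.3123] F=[-2.5 -2.2  0.2] T=[-0.3   0.38 -0.05] w=0.0001
0.018 t=9.8 tcp=[0.6325 0.2691 0.3122] F=[-5.1 -2.2  2.8] T=[-0.37  0.72  0.  ] w=0.0000
```

View pics/v1s.png

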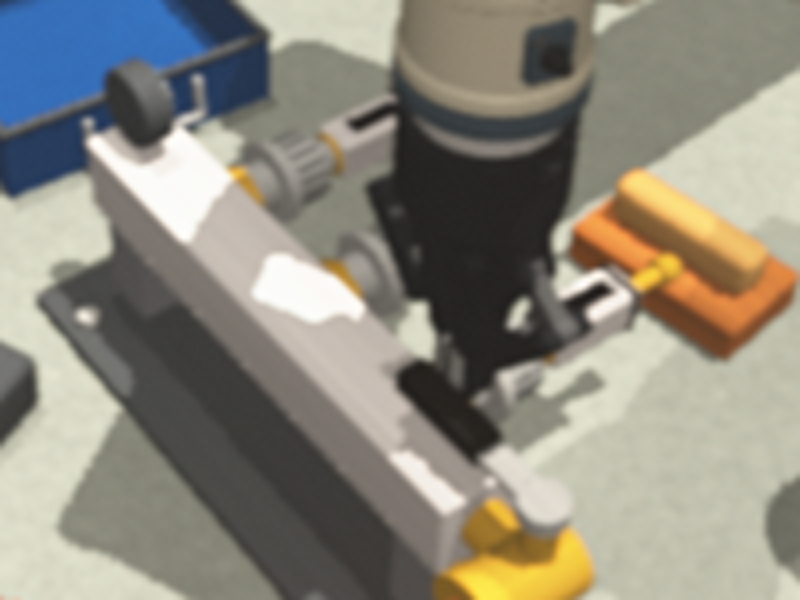

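Run:
```python
from h import *
p=observe()['tcp_pos']
for i in range(4):
    p=p+[.0015,0,0]; move_linear(p,.03); print(st())
    if abs(observe()['wrist_force'][0])>9: break
move_linear(p+[-.05,0,0.02],.15); move_linear(p+[-.05,-0.1,.15],.25)
move_ptp([.40,-.25,.35],ori(0)[0]); print(st())
shot(2); crop("top",2,180,150,360,285,"v2",4)
```

```text
t=10.2 tcp=[0.6329 0.2691 0.3121] F=[-8.8 -2.7  5.1] T=[-0.31  1.41  0.02] w=-0.0000
t=10.4 tcp=[0.6335 0.2692 0.3121] F=[-15.1  -1.3   8.1] T=[-0.22  2.24 -0.03] w=-0.0001
t=13.5 tcp=[ 0.4007 -0.2497  0.3502] F=[ 0.3 -0.  -0.2] T=[0.03 0.   0.05] w=0.0002
```

View pics/v2.png

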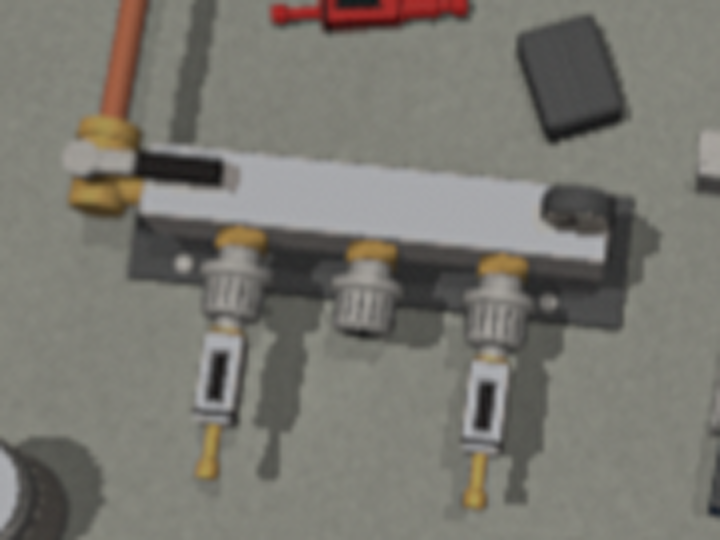

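View pics/top2.png

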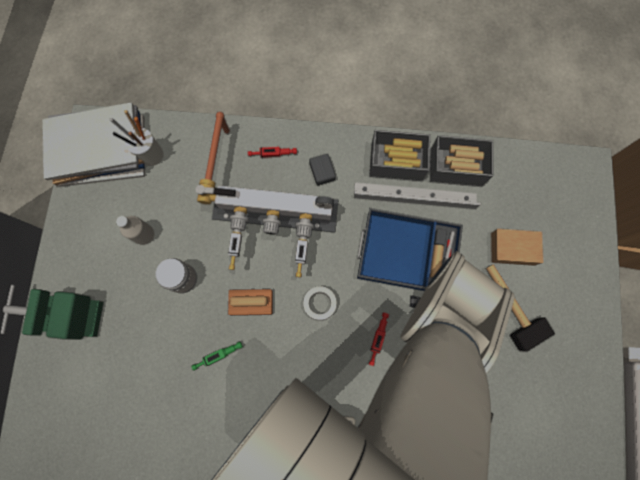

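Run:
```python
from h import *
e,_=ori(0); gripper_to(.085,40)
Z=.020+tip_reach; y=-.238
move_ptp([.42,y,Z+.12],e); move_linear([.42,y,Z],.15); print(st())
x=.42
while x<.512:
    x+=.006; move_linear([x,y,Z],.05); F=observe()['wrist_force']; print(round(x,3),st())
    if -F[0]>42: break
shot(3); crop("top",3,340,170,500,300,"t3",5);crop("scene",3,165,175,325,300,"t3s",5)
```

```text
t=15.6 tcp=[ 0.4203 -0.2383  0.1942] F=[-0.2  0.8  0.6] T=[-0.05  0.01  0.01] w=0.0851
0.426 t=15.9 tcp=[ 0.4267 -0.2382  0.1941] F=[-0.3  0.1  0.2] T=[ 0.05 -0.01  0.02] w=0.0851
0.432 t=16.1 tcp=[ 0.4324 -0.238   0.1935] F=[ 0.  -0.4  0.5] T=[-0.01  0.01 -0.02] w=0.0849
0.438 t=16.4 tcp=[ 0.4383 -0.238   0.1934] F=[0.4 0.2 0.6] T=[ 0.02  0.02 -0.03] w=0.0848
0.444 t=16.7 tcp=[ 0.4444 -0.2381  0.1934] F=[-0.5  1.7  0.5] T=[ 0.04 -0.06  0.01] w=0.0851
0.45 t=16.9 tcp=[ 0.4489 -0.2376  0.1931] F=[-7.1 -0.9  3.2] T=[-0.24  0.97 -0.27] w=0.0853
0.456 t=17.2 tcp=[ 0.451  -0.2373  0.1927] F=[-27.2  -7.1  17.2] T=[-1.81  3.8  -1.32] w=0.0851
0.462 t=17.5 tcp=[ 0.4546 -0.2371  0.1924] F=[-38.9 -10.   25.1] T=[-2.5   5.43 -1.84] w=0.0852
0.468 t=17.7 tcp=[ 0.4597 -0.2372  0.1924] F=[-43.9 -11.5  28.3] T=[-2.88  6.1  -2.07] w=0.0849
```

View pics/t3s.png

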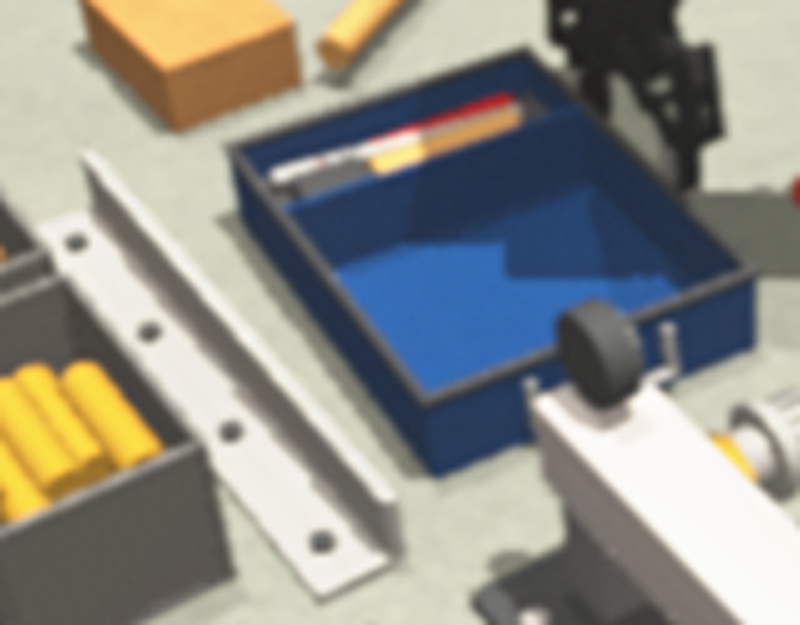

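Run:
```python
from h import *
Z=.020+tip_reach; y=-.238
x=.468; z=Z
for i in range(3):
    z+=.002; move_linear([x,y,z],.03); print(st())
for i in range(14):
    x+=.004; F=observe()['wrist_force']
    if F[2]>6: z+=.0008
    elif F[2]<-2: z-=.0005
    move_linear([x,y,z],.04); F=observe()['wrist_force']; print(round(x,3),round(z-tip_reach,4),st())
    if -F[0]>55: break
shot(4); crop("top",4,340,170,500,300,"t4",5);crop("scene",4,165,175,325,300,"t4s",5)
```

```text
t=18.1 tcp=[ 0.4615 -0.2368  0.1931] F=[-27.6  -7.8   4.1] T=[-1.27  3.92 -1.28] w=0.0848
t=18.3 tcp=[ 0.4621 -0.2363  0.1946] F=[-22.5  -4.7  -2.8] T=[-0.42  3.17 -1.04] w=0.0850
t=18.6 tcp=[ 0.4624 -0.236   0.1963] F=[-19.2  -1.   -7.8] T=[ 0.25  2.79 -0.87] w=0.0849
0.472 0.0255 t=18.8 tcp=[ 0.4647 -0.2362  0.1962] F=[-29.8  -6.    5.3] T=[-0.96  4.37 -1.4 ] w=0.0850
0.476 0.0255 t=19.1 tcp=[ 0.4693 -0.2366  0.1962] F=[-27.2  -5.5   0.9] T=[-0.98  3.9  -1.27] w=0.0851
0.48 0.0255 t=19.3 tcp=[ 0.4735 -0.2368  0.1962] F=[-26.3  -6.9   0.4] T=[-1.05  3.86 -1.23] w=0.0851
0.484 0.0255 t=19.6 tcp=[ 0.4776 -0.2369  0.1962] F=[-26.1  -7.2  -0.4] T=[-1.04  3.79 -1.28] w=0.0851
0.488 0.0255 t=19.8 tcp=[ 0.4816 -0.237   0.1962] F=[-26.   -8.1   0.5] T=[-1.11  3.73 -1.19] w=0.0847
0.492 0.0255 t=20.1 tcp=[ 0.4855 -0.237   0.1961] F=[-26.4  -6.9   0.7] T=[-1.12  3.87 -0.87] w=0.0850
0.496 0.0255 t=20.3 tcp=[ 0.4889 -0.2367  0.1961] F=[-29.   -7.2   5.4] T=[-1.09  4.29 -0.45] w=0.0850
0.5 0.0255 t=20.6 tcp=[ 0.4924 -0.2365  0.1961] F=[-32.1  -4.5   7.8] T=[-0.88  4.51 -0.08] w=0.0849
0.504 0.0263 t=20.8 tcp=[ 0.4977 -0.2362  0.1963] F=[-22.7  -2.6  -4.3] T=[-0.23  3.26  0.11] w=0.0852
0.508 0.0258 t=21.1 tcp=[ 0.4998 -0.2362  0.1962] F=[-34.4  -3.2   9. ] T=[-0.72  4.81  0.07] w=0.0849
0.512 0.0266 t=21.3 tcp=[ 0.5057 -0.2361  0.1964] F=[-21.6  -0.3  -6.1] T=[-0.16  3.16  0.18] w=0.0850
0.516 0.0261 t=21.6 tcp=[ 0.508  -0.2361  0.1963] F=[-33.1  -1.9   8.3] T=[-0.62  4.67  0.23] w=0.0850
0.52 0.0269 t=21.8 tcp=[ 0.5121 -0.2357  0.1965] F=[-29.2   1.1   1. ] T=[-0.13  4.21 -0.18] w=0.0852
0.524 0.0269 t=22.1 tcp=[ 0.5133 -0.2358  0.1964] F=[-44.4  -4.1  13.6] T=[-1.22  6.33 -0.23] w=0.0848
```

View pics/t4s.png

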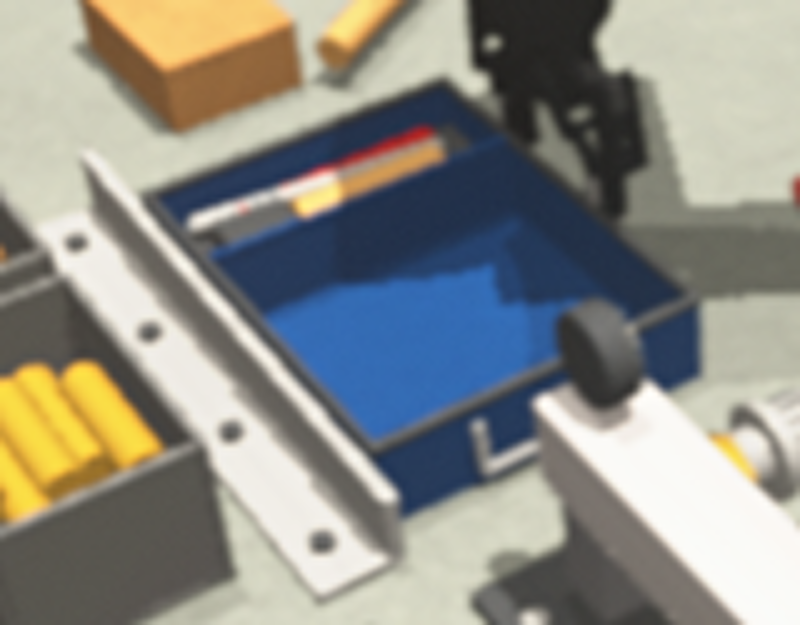

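Run:
```python
from h import *
y=-.238; x=.524; z=.0285+tip_reach
for i in range(5):
    F=observe()['wrist_force']
    if F[2]>6: z+=.001
    x+=.003; move_linear([x,y,z],.04); F=observe()['wrist_force']; print(round(x,3),st())
    if -F[0]>60: break
move_linear([.45,y,z],.15); move_linear([.40,y,.33],.2)
move_ptp([.35,.15,.40],ori(0)[0]); print(st())
shot(5); crop("top",5,340,160,500,290,"t5",5);crop("scene",5,165,175,325,300,"t5s",5)
```

```text
0.527 t=22.4 tcp=[ 0.5145 -0.2354  0.1968] F=[-46.5  -5.8  -1. ] T=[-0.94  6.61 -0.83] w=0.0849
0.53 t=22.7 tcp=[ 0.5155 -0.2355  0.1968] F=[-57.6  -8.4   9.4] T=[-1.67  8.28 -0.8 ] w=0.0848
0.533 t=22.9 tcp=[ 0.5164 -0.2356  0.1968] F=[-66.3 -12.1   8.1] T=[-2.58  9.57 -0.88] w=0.0850
t=25.9 tcp=[0.3504 0.1497 0.3997] F=[ 0.4 -0.4  0.7] T=[-0.03 -0.03 -0.05] w=0.0851
```

View pics/t5s.png

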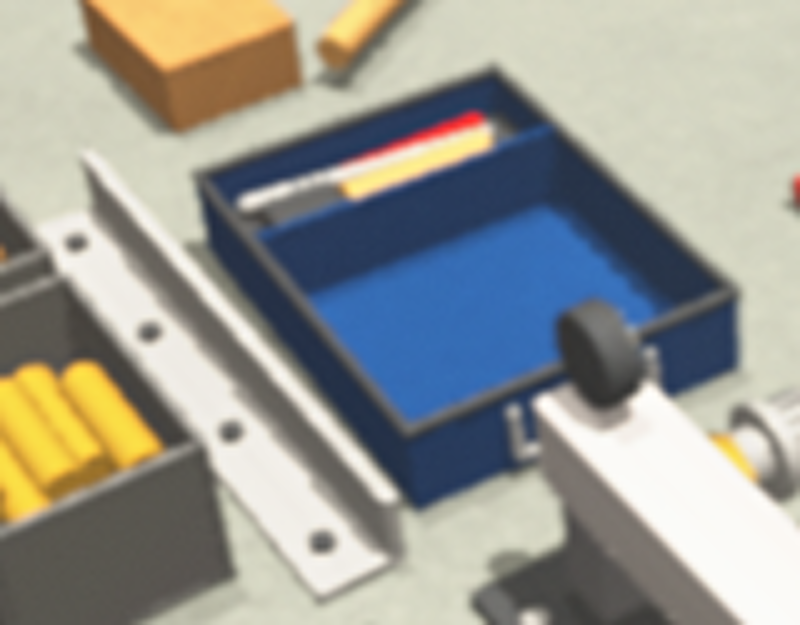

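View pics/t5.png

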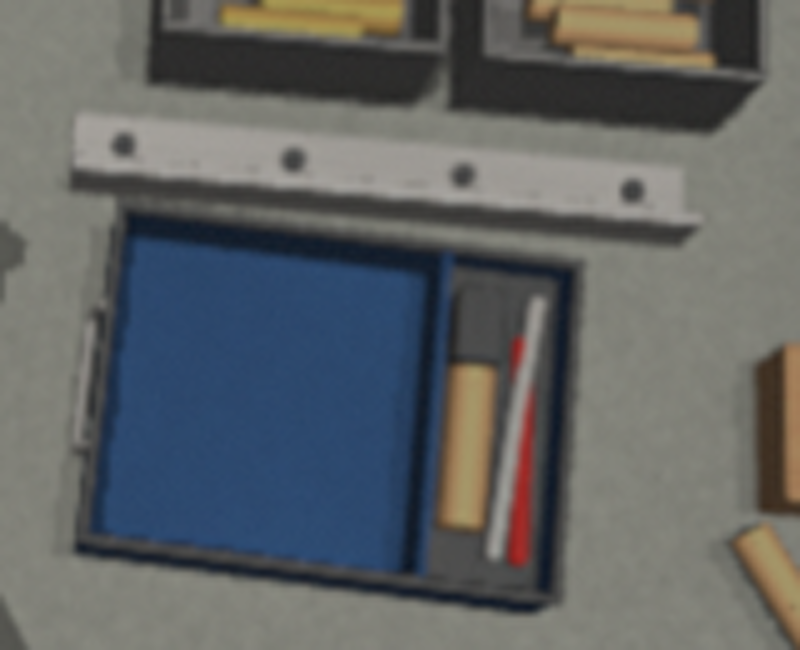

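The tote is now off the stop by about 15–30 mm and slightly turned, so the knock has happened (back corners at crop (122,212) and (580,263)). I'll push it again.

```bash
cat >> h.py <<'E'
def totecorn(dep_tag):
    out={}
    for n in("top","scene"):
        w=cloud(n,np.load(f"pics/{n}{dep_tag}.npy"))
        m=(w[...,2]>.048)&(w[...,2]<.062)&(w[...,0]>.42)&(w[...,0]<.715)&(w[...,1]>-.42)&(w[...,1]<-.03)
        nn,lab,s,c=cv2.connectedComponentsWithStats(m.astype(np.uint8)); i=1+np.argmax(s[1:,4]); p=w[lab==i]
        r=cv2.minAreaRect(p[:,:2].astype(np.float32)); print(n,np.round(r[0],4),np.round(r[1],4),np.round(cv2.boxPoints(r),4).tolist())
E
python3 - <<'E'
from h import *
totecorn(5)
g=lambda c:(np.array(c)+.5)/5-.5+np.array((340,160))
for nm,c in dict(BL=(122,212),BR=(580,263),FL=(80,545),FR=(555,603)).items(): print(nm,onplane("top",[g(c)],.055)[0].round(4))
e,_=ori(0); y=-.232; Z=.026+tip_reach
move_ptp([.42,y,Z+.12],e); move_linear([.42,y,Z],.15)
x=.44; move_linear([x,y,Z],.1); z=Z
for i in range(30):
    F=observe()['wrist_force']
    if F[2]>6: z+=.001
    elif F[2]<-5: z-=.0005
    x+=.004; move_linear([x,y,z],.05); F=observe()['wrist_force']; print(round(x,3),round(z-tip_reach,4),st())
    if -F[0]>66: break
shot(6); crop("top",6,340,160,500,290,"t6",5);crop("scene",6,165,175,325,300,"t6s",5)
E
```

```text
top [ 0.5932 -0.2133] [0.2647 0.1993] [[0.48739999532699585, -0.3407999873161316], [0.6865000128746033, -0.35019999742507935], [0.6988999843597412, -0.08579999953508377], [0.4999000132083893, -0.07639999687671661]]
scene [ 0.5884 -0.212 ] [0.2713 0.1986] [[0.4830000102519989, -0.34299999475479126], [0.6814000010490417, -0.3521000146865845], [0.6937999725341797, -0.08110000193119049], [0.49540001153945923, -0.07199999690055847]]
BL [ 0.6884 -0.089   0.055 ]
BR [ 0.6817 -0.347   0.055 ]
FL [ 0.4982 -0.0789  0.055 ]
FR [ 0.4887 -0.3374  0.055 ]
0.444 0.026 t=29.1 tcp=[ 0.444  -0.232   0.1995] F=[0.1 0.3 0.5] T=[-0.01 -0.02 -0.02] w=0.0846
0.448 0.026 t=29.3 tcp=[ 0.4482 -0.2321  0.1994] F=[ 0.1 -0.1  0.1] T=[ 0.    0.01 -0.02] w=0.0848
0.452 0.026 t=29.6 tcp=[ 0.4523 -0.232   0.1994] F=[-0.1  0.2 -0.4] T=[ 0.01 -0.    0.03] w=0.0851
0.456 0.026 t=29.8 tcp=[ 0.4563 -0.232   0.1994] F=[-0.5  0.  -0.7] T=[-0.04  0.07  0.05] w=0.0852
0.46 0.026 t=30.1 tcp=[ 0.4603 -0.232   0.1994] F=[ 0.3 -0.2 -0.1] T=[-0.01 -0.09  0.02] w=0.0850
0.464 0.026 t=30.3 tcp=[ 0.4643 -0.232   0.1994] F=[ 0.4  0. 
[... 1047 characters left out ...]
9 t=33.0 tcp=[ 0.5013 -0.2313  0.1996] F=[-27.   -6.9   1.9] T=[-1.36  4.   -0.69] w=0.0849
0.512 0.029 t=33.3 tcp=[ 0.5048 -0.231   0.1996] F=[-30.1  -7.    5. ] T=[-1.18  4.37 -0.18] w=0.0850
0.516 0.029 t=33.5 tcp=[ 0.5085 -0.2307  0.1996] F=[-30.9  -4.7   7.4] T=[-1.02  4.55  0.11] w=0.0850
0.52 0.03 t=33.8 tcp=[ 0.5122 -0.2301  0.1998] F=[-29.5  -2.    1. ] T=[-0.42  4.3  -0.39] w=0.0849
0.524 0.03 t=34.0 tcp=[ 0.5134 -0.2303  0.1997] F=[-45.   -4.8  13.6] T=[-1.45  6.5  -0.49] w=0.0850
0.528 0.031 t=34.3 tcp=[ 0.5149 -0.2301  0.1998] F=[-54.4  -8.2  15.9] T=[-2.27  8.08 -0.91] w=0.0850
0.532 0.032 t=34.5 tcp=[ 0.5161 -0.2302  0.1998] F=[-66.2 -11.8  18. ] T=[-3.36  9.87 -1.06] w=0.0852
```

View pics/t6s.png

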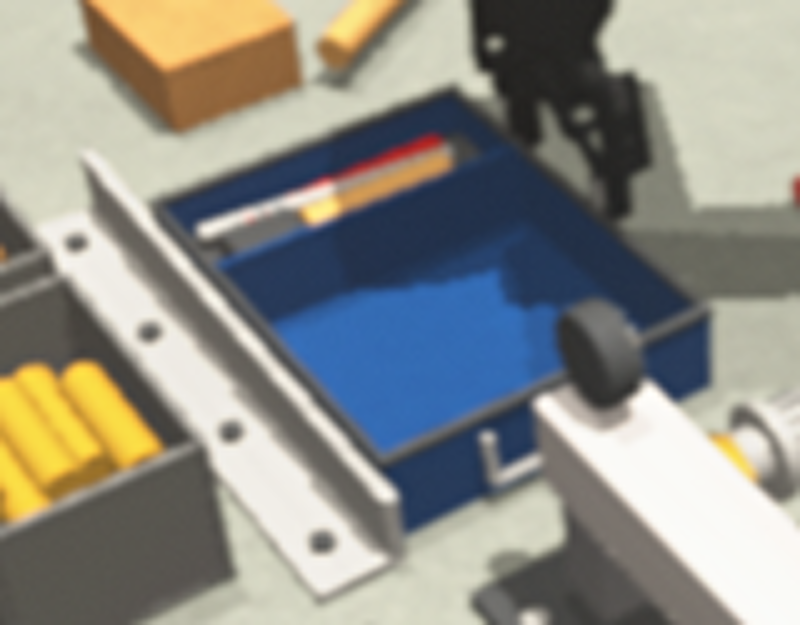

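```bash
cat >> h.py <<'E'
def uncouple(my,dx=.011,tilt=.2,eff=70):
    yaw=BAR[2]
    m=bw(-.0825,my,.097)+[0,.001,0]; f=np.array([np.cos(yaw),np.sin(yaw),0])
    P,e=grasp_pose(m+dx*f,yaw,tilt,0)
    gripper_to(.062,eff)
    move_ptp(P+[0,0,.13],e); move_linear(P,.12); print('down',st())
    gripper_to(.02,eff); print('grip',st())
    for d in(.005,.010,.0135,.016):
        move_linear(P+d*f,.04); print('pull',d,st())
    sleep(.9); print(st())
    return P,f
E
python3 - <<'E'
from h import *
p=observe()['tcp_pos']
move_linear([.45,-.232,p[2]],.15); move_linear([.42,-.232,.36],.25)
P,f=uncouple(-.088)
shot(7); crop("top",7,180,170,360,305,"c7",4);crop("scene",7,250,220,450,370,"c7s",4)
E
```

```text
down t=39.0 tcp=[0.5451 0.0688 0.2496] F=[-0.   0.6  0.1] T=[ 0.01  0.14 -0.02] w=0.0622
grip t=39.4 tcp=[0.5449 0.0695 0.25  ] F=[-1.7  4.4  5.3] T=[0.92 0.31 0.1 ] w=0.0391
pull 0.005 t=39.6 tcp=[0.5493 0.0694 0.25  ] F=[-7.9  4.8 10.6] T=[0.95 0.8  0.12] w=0.0391
pull 0.01 t=39.9 tcp=[0.554  0.0694 0.25  ] F=[-8.6  4.6 13.1] T=[0.9  1.01 0.09] w=0.0393
pull 0.0135 t=40.1 tcp=[0.5573 0.0693 0.25  ] F=[-11.4   5.6  13.9] T=[0.93 1.14 0.08] w=0.0392
pull 0.016 t=40.4 tcp=[0.5595 0.0692 0.25  ] F=[-11.6   5.2  14.3] T=[0.94 1.27 0.08] w=0.0390
t=41.3 tcp=[0.5595 0.0692 0.2501] F=[-11.3   6.3  15. ] T=[0.97 1.27 0.12] w=0.0390
```

View pics/c7s.png

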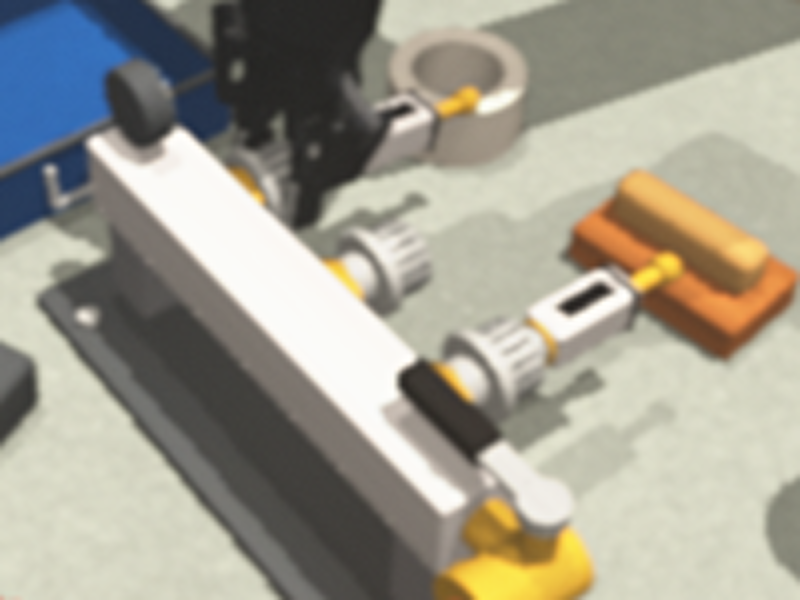

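View pics/top7.png

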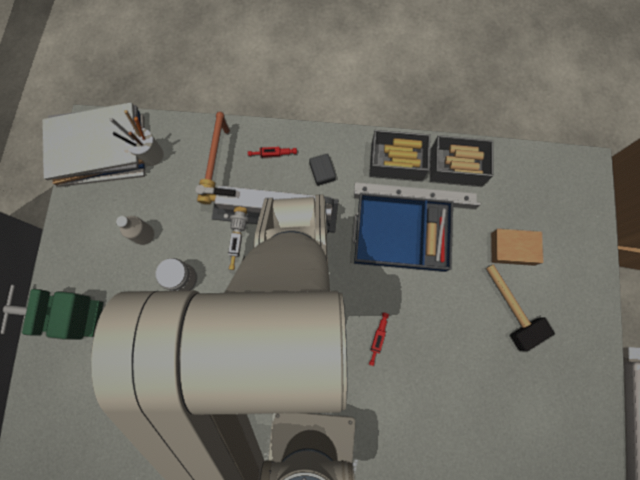

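Run:
```python
from h import *
p=observe()['tcp_pos']; f=np.array([np.cos(BAR[2]),np.sin(BAR[2]),0])
move_linear(p-.008*f,.05); gripper_to(.062); print(st()); q=p-.008*f
move_linear(q+[0,0,.10],.2); move_ptp([.40,-.05,.38],ori(0)[0])
shot(8); crop("top",8,260,190,360,290,"c8",6);crop("scene",8,290,220,430,325,"c8s",5); totecorn(8)
```

```text
t=42.1 tcp=[0.552  0.0693 0.2503] F=[-0.1  0.5 -0.2] T=[-0.    0.08  0.04] w=0.0618
top [ 0.6172 -0.2064] [0.2654 0.1958] [[0.5184999704360962, -0.3384999930858612], [0.7142999768257141, -0.33970001339912415], [0.7157999873161316, -0.07429999858140945], [0.5199999809265137, -0.07320000231266022]]
scene [ 0.6156 -0.2059] [0.2736 0.2003] [[0.5139999985694885, -0.3416000008583069], [0.7142999768257141, -0.34369999170303345], [0.717199981212616, -0.07020000368356705], [0.5169000029563904, -0.06800000369548798]]
```

View pics/c8s.png

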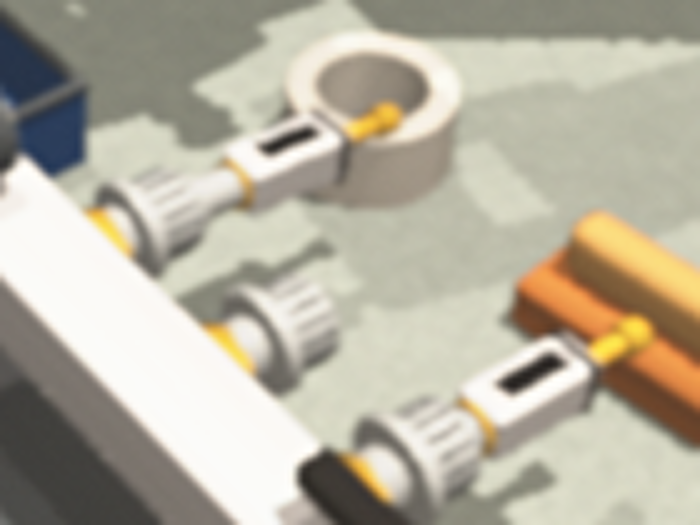

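View pics/c8.png

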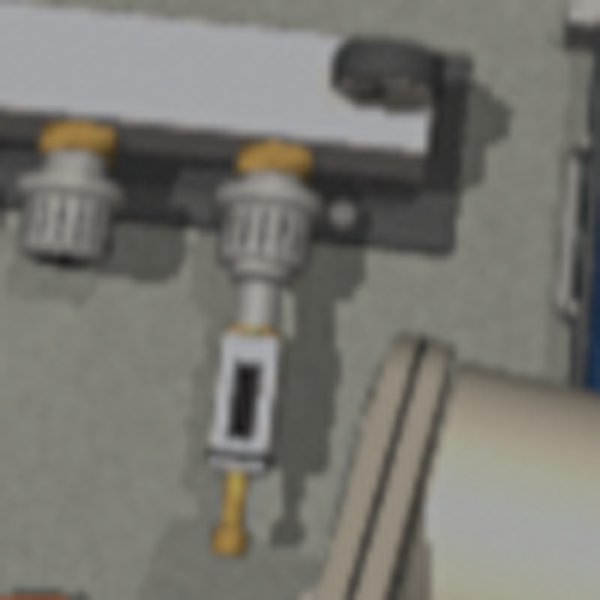

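Run:
```python
from h import *
a=(np.array((229,548))+.5)/6-.5+(260,190); b=(np.array((392,115))+.5)/5-.5+(290,220)
print(tri({"top":a,"scene":b}))
a=(np.array((245,395))+.5)/6-.5+(260,190); b=(np.array((289,137))+.5)/5-.5+(290,220)
print('bodytop',tri({"top":a,"scene":b}))
f=np.array([np.cos(BAR[2]),np.sin(BAR[2]),0])
c=bw(-.0825-.053,-.088,.104)+[0,.001,0]; print('grasp',c)
P,e=grasp_pose(c,BAR[2])
gripper_to(.055,40)
move_ptp(P+[0,0,.12],e); move_linear(P,.12); print(st())
gripper_to(.01,40); print('grip',st())
for d in(.015,.03,.05,.07): move_linear(P-d*f,.06); print(d,st())
move_linear(P-.07*f+[0,0,.05],.12); print(st())
shot(9); crop("scene",9,250,180,450,330,"c9s",4)
```

```text
(array([0.44456311, 0.07246667, 0.0944367 ]), [np.float64(0.0022305041395991065), np.float64(0.0022305041395990787)])
bodytop (array([0.50872537, 0.07094201, 0.11277494]), [np.float64(0.0022936905487556873), np.float64(0.0022936905487557077)])
grasp [0.51155256 0.06949023 0.104     ]
t=45.8 tcp=[0.5119 0.0694 0.2596] F=[-0.2 -0.3  1. ] T=[-0.    0.03  0.04] w=0.0551
grip t=46.2 tcp=[0.5118 0.0696 0.2596] F=[-1.3  0.7  4.4] T=[0.03 0.   0.09] w=0.0249
0.015 t=46.6 tcp=[0.4958 0.0697 0.2589] F=[-3.9 -0.2  4. ] T=[-0.    0.44  0.06] w=0.0251
0.03 t=47.0 tcp=[0.4812 0.07   0.2589] F=[ 0.7 -0.5 -0.9] T=[ 0.02 -0.01 -0.  ] w=0.0251
0.05 t=47.5 tcp=[0.4614 0.0705 0.2591] F=[-0.4 -0.4 -1.8] T=[-0.01 -0.    0.04] w=0.0255
0.07 t=47.9 tcp=[0.4414 0.0708 0.2591] F=[-0.7  0.1 -1.7] T=[0.01 0.   0.04] w=0.0251
t=48.5 tcp=[0.4415 0.0708 0.3089] F=[ 0.6  0.2 -2.7] T=[ 0.02  0.   -0.04] w=0.0249
```

View pics/c9s.png

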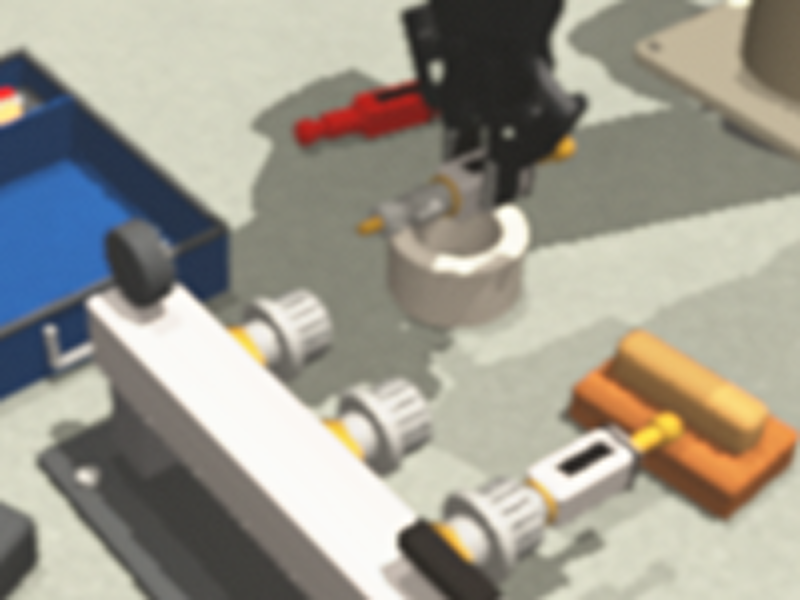

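```bash
cat >> h.py <<'E'
def place(x,y,yaw=-.01):
    e,_=ori(yaw)
    move_ptp([x,y,.19+GP],e); print('above',st())
    move_linear([x,y,.075+GP],.15); 
    for z in(.05,.035,.026):
        move_linear([x,y,z+GP],.08); print(z,st())
        if observe()['wrist_force'][2]>8: break
    gripper_to(.046,40); sleep(.3); print(st())
    move_linear([x,y,.12+GP],.12); move_linear([x-.15,y,.2+GP],.25)
E
python3 - <<'E'
from h import *
gripper_to(.01,60); print(st())
place(.603,-.211)
move_ptp([.40,.15,.38],ori(0)[0]); print(st())
shot(10); crop("top",10,340,160,500,290,"t10",5); totecorn(10)
E
```

```text
t=48.8 tcp=[0.4414 0.0708 0.3084] F=[ 0.2 -0.2 -0.4] T=[-0.    0.05 -0.03] w=0.0246
above t=50.1 tcp=[ 0.6025 -0.2098  0.3445] F=[ 0.4  0.5 -1.1] T=[ 0.01 -0.    0.01] w=0.0247
0.05 t=51.4 tcp=[ 0.6027 -0.2109  0.2043] F=[-0.1 -0.3 -1.5] T=[0.03 0.02 0.  ] w=0.0245
0.035 t=51.8 tcp=[ 0.6027 -0.2109  0.1892] F=[-0.3  0.  -1.9] T=[-0.04  0.05  0.03] w=0.0247
0.026 t=52.0 tcp=[ 0.6043 -0.2113  0.1818] F=[ 3.1 -0.5  2.6] T=[-0.02 -0.41 -0.  ] w=0.0247
t=52.7 tcp=[ 0.603  -0.2096  0.1812] F=[0.3 8.2 5.2] T=[ 0.9  -0.1   0.01] w=0.0458
t=55.8 tcp=[0.4005 0.1497 0.3798] F=[-0.7  0.7 -0. ] T=[0.04 0.   0.06] w=0.0461
top [ 0.617  -0.2062] [0.2651 0.1961] [[0.5184000134468079, -0.3384000062942505], [0.7145000100135803, -0.3391999900341034], [0.7156000137329102, -0.07410000264644623], [0.5195000171661377, -0.07329999655485153]]
scene [ 0.6147 -0.2041] [0.2    0.2697] [[0.5142999887466431, -0.06960000097751617], [0.5152000188827515, -0.3393000066280365], [0.7150999903678894, -0.3386000096797943], [0.7142000198364258, -0.06889999657869339]]
```

View pics/t10.png

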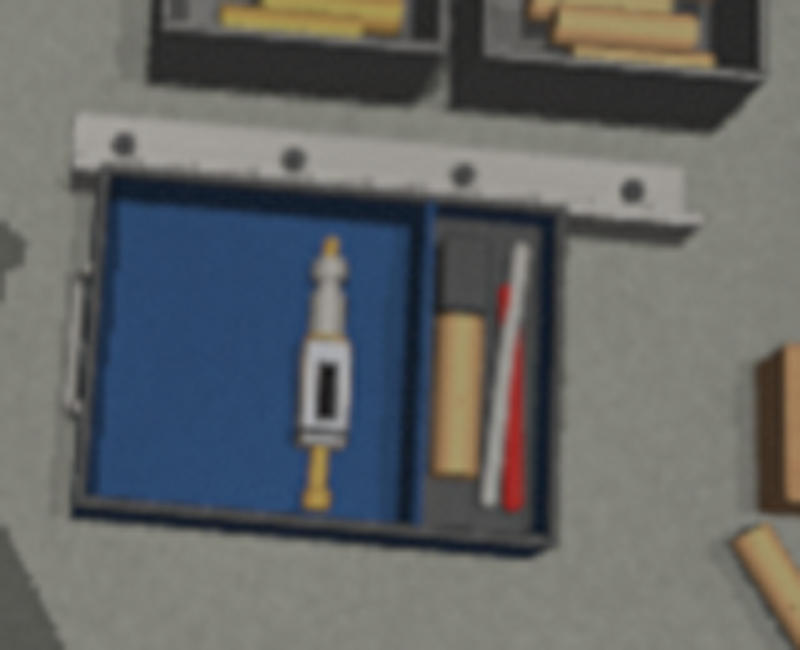

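Run:
```python
from h import *
P,f=uncouple(.088)
q=P+.016*f-.008*f
move_linear(q,.05); gripper_to(.062); print(st())
move_linear(q+[0,0,.10],.2); move_ptp([.40,0,.38],ori(0)[0])
shot(11); crop("top",11,190,170,330,275,"c11",5);crop("scene",11,290,220,450,340,"c11s",5)
```

```text
down t=58.3 tcp=[0.5484 0.245  0.2497] F=[-0.2 -0.2  0. ] T=[ 0.05  0.11 -0.05] w=0.0617
grip t=58.6 tcp=[0.5482 0.2454 0.25  ] F=[-3.3  3.3  5.4] T=[0.61 0.45 0.02] w=0.0390
pull 0.005 t=58.9 tcp=[0.5528 0.2454 0.25  ] F=[-8.   3.9  9.5] T=[0.7  0.92 0.05] w=0.0388
pull 0.01 t=59.1 tcp=[0.5575 0.2453 0.2501] F=[-9.1  4.1 10.6] T=[0.77 1.1  0.07] w=0.0391
pull 0.0135 t=59.4 tcp=[0.5608 0.2453 0.2501] F=[-10.3   4.4  11.9] T=[0.76 1.29 0.09] w=0.0393
pull 0.016 t=59.6 tcp=[0.5628 0.2453 0.2501] F=[-13.    4.3  14.3] T=[0.78 1.49 0.05] w=0.0390
t=60.5 tcp=[0.5628 0.2453 0.2501] F=[-12.8   4.2  13.2] T=[0.84 1.47 0.13] w=0.0389
t=61.2 tcp=[0.5563 0.2446 0.249 ] F=[ 0.  -0.1  0.2] T=[0.01 0.04 0.  ] w=0.0619
```

View pics/c11s.png

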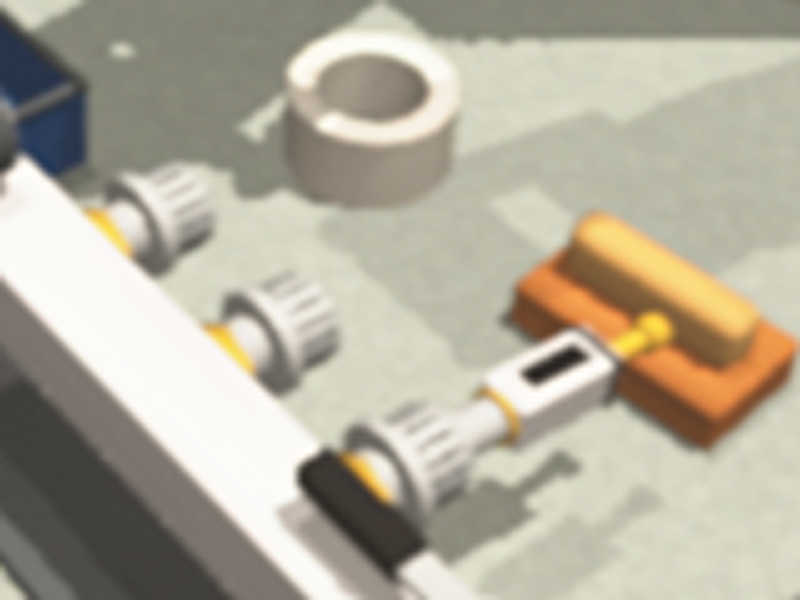

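View pics/c11.png

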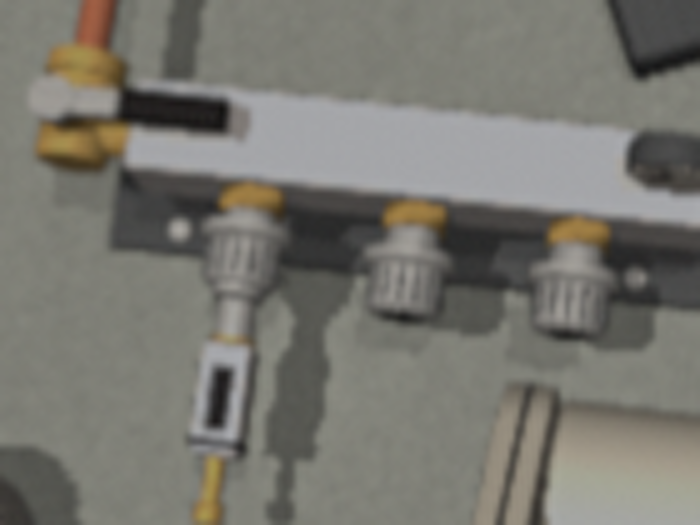

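Run:
```python
from h import *
f=np.array([np.cos(BAR[2]),np.sin(BAR[2]),0])
c=bw(-.0825-.053,.088,.104)+[0,.001,0]; P,e=grasp_pose(c,BAR[2])
gripper_to(.055,50)
move_ptp(P+[0,0,.12],e); move_linear(P,.12)
gripper_to(.01,50); print('grip',st())
for d in(.015,.03,.05,.07): move_linear(P-d*f,.06); print(d,st())
move_linear(P-.07*f+[0,0,.07],.12); print(st())
shot(12); crop("scene",12,250,180,450,330,"c12s",4); crop("scene",12,165,175,325,300,"t12s",5); totecorn(12)
```

```text
grip t=65.9 tcp=[0.5151 0.2456 0.2596] F=[-1.1  0.5  4.1] T=[0.01 0.07 0.07] w=0.0251
0.015 t=66.3 tcp=[0.4992 0.2456 0.2588] F=[-2.5 -1.4  1.6] T=[-0.02  0.21  0.01] w=0.0251
0.03 t=66.7 tcp=[0.4845 0.2461 0.2589] F=[-0.1  0.9 -2.2] T=[ 0.01 -0.    0.02] w=0.0254
0.05 t=67.2 tcp=[0.4647 0.2465 0.2591] F=[ 0.2  0.4 -1.3] T=[-0.03  0.04  0.  ] w=0.0248
0.07 t=67.7 tcp=[0.4447 0.2469 0.2591] F=[-0.8  0.7 -1.8] T=[ 0.01 -0.02  0.05] w=0.0252
t=68.4 tcp=[0.4447 0.2466 0.3286] F=[ 0.1 -0.1 -1.4] T=[0.02 0.05 0.01] w=0.0254
top [ 0.6175 -0.2063] [0.2649 0.1957] [[0.5188000202178955, -0.33820000290870667], [0.7145000100135803, -0.3393000066280365], [0.7160999774932861, -0.07440000027418137], [0.5203999876976013, -0.07320000231266022]]
scene [ 0.6146 -0.2037] [0.2702 0.2001] [[0.5134999752044678, -0.33799999952316284], [0.7135999798774719, -0.3395000100135803], [0.7156999707221985, -0.06930000334978104], [0.5156000256538391, -0.06780000030994415]]
```

View pics/c12s.png

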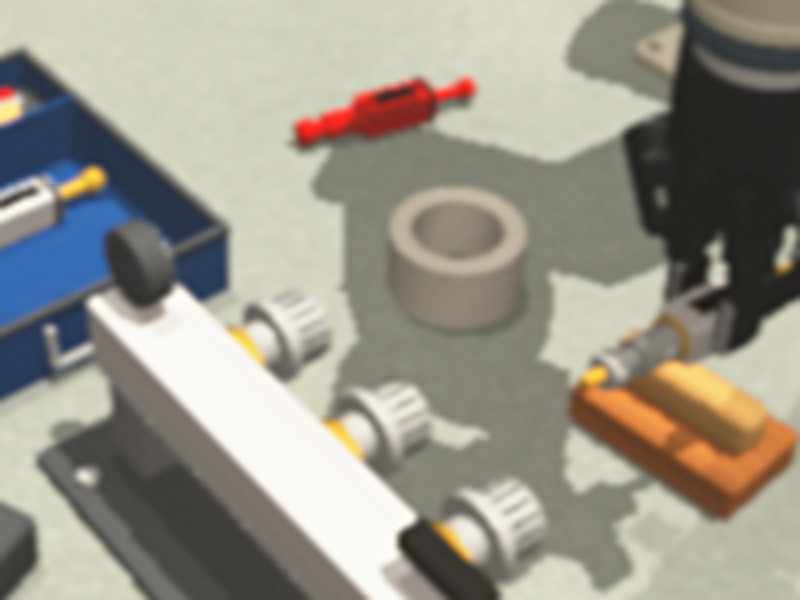

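Run:
```python
from h import *
move_linear([.445,-.129,.345],.25,orientation=ori(-.01)[0]); print(st())
place(.603,-.129)
move_ptp([.35,.1,.42],ori(0)[0]); print(st())
shot(13); crop("top",13,340,160,500,290,"t13",5); crop("scene",13,165,175,325,300,"t13s",5); totecorn(13)
```

```text
t=70.2 tcp=[ 0.4448 -0.1283  0.3449] F=[ 0.4 -1.  -1.6] T=[ 0.03  0.06 -0.01] w=0.0254
above t=70.9 tcp=[ 0.6028 -0.1281  0.3442] F=[-1.1 -0.8 -0.5] T=[0.   0.01 0.02] w=0.0250
0.05 t=72.2 tcp=[ 0.6027 -0.1289  0.2043] F=[-0.3  0.6 -1.2] T=[-0.04  0.05 -0.01] w=0.0250
0.035 t=72.6 tcp=[ 0.6027 -0.1289  0.1892] F=[ 0.8 -0.2 -0.8] T=[ 0.01  0.02 -0.01] w=0.0250
0.026 t=72.8 tcp=[ 0.6043 -0.1292  0.1817] F=[2.7 0.  2.6] T=[ 0.02 -0.35  0.04] w=0.0251
t=73.5 tcp=[ 0.6029 -0.129   0.1809] F=[-0.1 -0.8 -0.3] T=[-0.09  0.08  0.02] w=0.0460
t=76.3 tcp=[0.3508 0.0999 0.4198] F=[ 0.2 -1.  -0.3] T=[-0.04 -0.03 -0.01] w=0.0458
top [ 0.6173 -0.2066] [0.2652 0.1956] [[0.5188999772071838, -0.33880001306533813], [0.7146000266075134, -0.3395000100135803], [0.7156000137329102, -0.07440000027418137], [0.5199000239372253, -0.07360000163316727]]
scene [ 0.6148 -0.2036] [0.2726 0.1991] [[0.5146999955177307, -0.33959999680519104], [0.7138000130653381, -0.3402999937534332], [0.7148000001907349, -0.06769999861717224], [0.5156999826431274, -0.06700000166893005]]
```

View pics/t13.png

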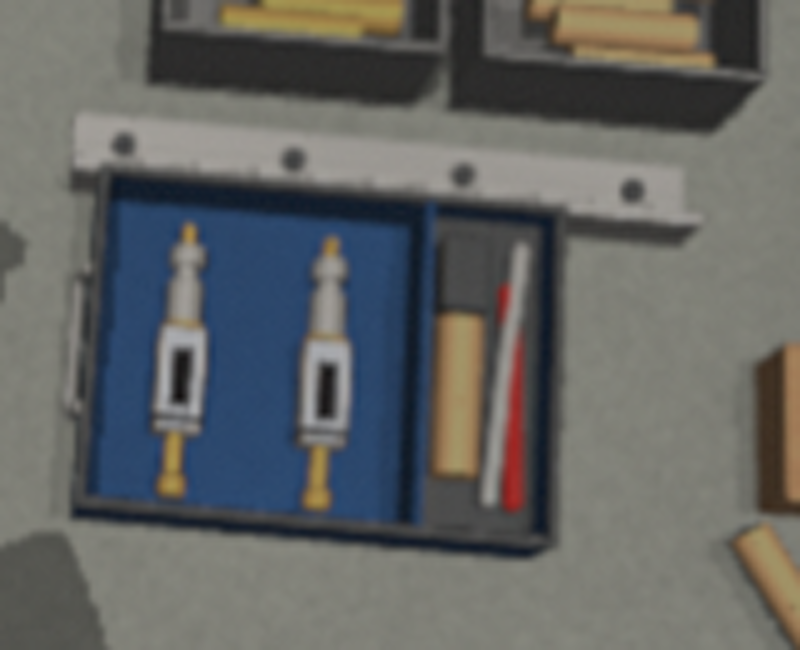

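View pics/scene13.png

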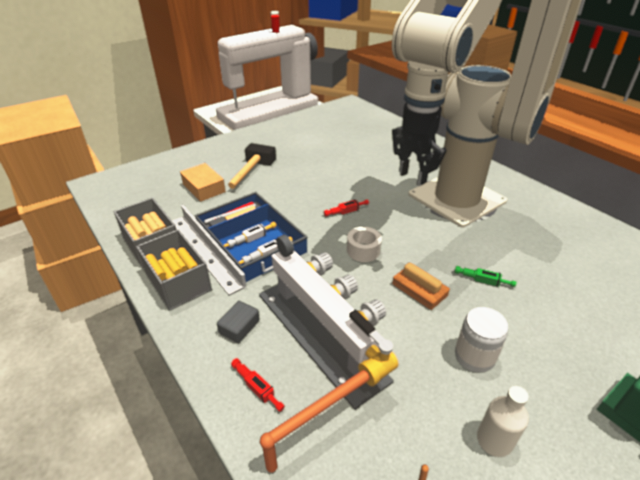

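View pics/t13s.png

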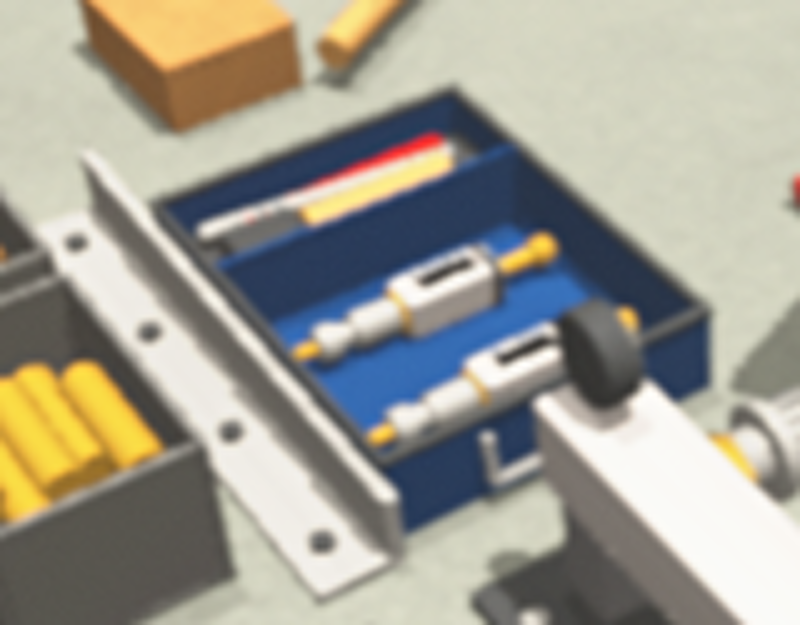

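Run:
```python
from h import *
crop("scene",13,290,240,400,330,"f13",7)
```

```text
(no output)
```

View pics/f13.png

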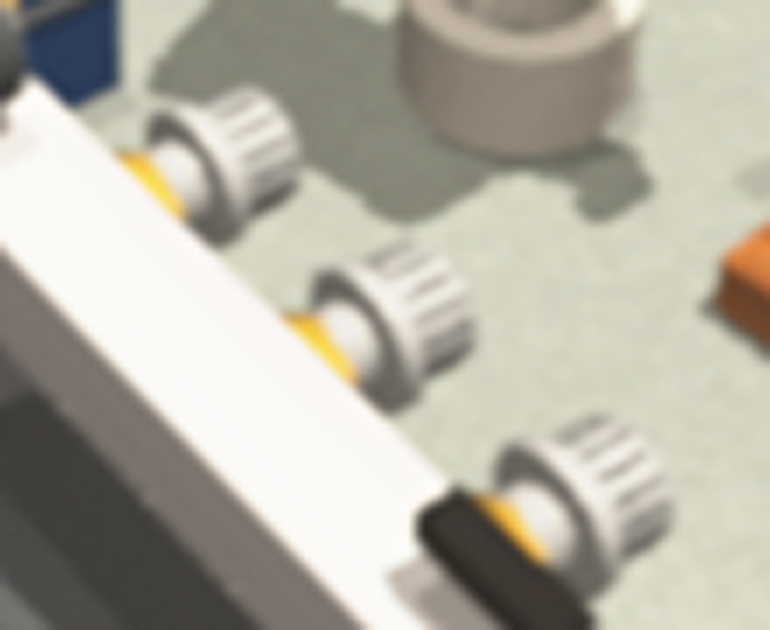

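Collars 1 and 3 stand forward like the untouched collar 2, and the lever lies over the header. I'm handing in.

Run:
```python
from h import *
print(st()); print(finish_job())
```

```text
t=76.4 tcp=[0.3508 0.0995 0.4197] F=[-0.   0.6  1.2] T=[-0.05 -0.03  0.01] w=0.0461
the job is handed in; nothing more can be done
None
```

I finished the job and handed it in at about 76 s of the 210 s. I shut the valve against its end stop while both wands were still locked; coupler 2 was empty this run. Then I pushed the tote to the stop, uncoupled wands 1 and 3, and laid them side by side in the empty bay. The tote was off the stop again after my first push, most likely the announced knock, so I pushed it back.

**Last checks from the camera images:**
- **Valve:** the lever lies straight across, over the header.
- **Tote:** it stands flush, with its back parallel to the stop face to about 0.004 rad. The tote's middle is about 30 mm from the stop's. I read the two end heights of the stop edge slightly differently, so a gap of up to 2–3 mm at the back right corner is possible, against the 9 mm allowed.
- **Wands:** both lie flat in the bay, well inside its walls.
- **Collars:** 1 and 3 look as far forward as the untouched collar 2.
- **Bystanders and look-alikes:** none appears to have moved, judged by eye.
- **Arm:** it was clear of everything, with the wrist force near zero.

No check failed. The only disagreement was that the two cameras' positions differed by about 2–4 mm.

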